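Fill the charcoal tin, cover it and lift off the outer lid

TASK

Lay the two loose charcoal tablets from the woven tray on the two empty marks in the round tin, so that the three tablets lie flat in a neat row. Then carry the nested pair of lids together by the inner lid's tall knob, lower them onto the tin until the inner lid is fully seated, let go of the knob, and lift the outer lid alone by its collar, leaving the vented inner lid seated and undisturbed. Finish while still holding the outer lid level in the air, clear above the top of the knob; leave the jebena, cup, mortar and tongs where they are.

Things in the scene. Friction and masses are not known exactly. Their poses are not given: they have to be found in the camera images.
- tin: Fixed round steel tin, 146 mm outer, 140 mm inner diameter, 52 mm high. Origin: centre of underside, on the table. Inside, a flat wooden insert, top 27.5 mm above the origin. Three flush inlaid ring marks (39 mm across, 42 mm apart) lie in a row along the tin's x axis; the middle one carries a tablet. Fingers that close along the tin's y axis (across the row) have 35 mm free beside each tablet.
- mark_a (a point): Centre of the empty mark at -42 mm along the tin's x axis, on top of the insert (27.5 mm above the table). Either loose tablet may go on it.
- mark_b (a point): Centre of the empty mark at +42 mm along the tin's x axis, on top of the insert (27.5 mm above the table). Either loose tablet may go on it.
- tray: Fixed round woven-look plastic tray, 224 mm across, rim 14 mm high; its flat floor is 5 mm above the table (weave ribs, look only, to 5.5 mm). Origin: centre of the underside. The two loose tablets lie on it.
- tablet_a: Loose black charcoal tablet, a disc of 34 mm diameter, 14 mm thick, about 20 g, lying flat on the tray. Origin: centre of its underside, z up.
- tablet_b: Second loose tablet, same as tablet_a, lying flat on the tray. Origin: centre of its underside.
- tablet_c: Third, equal tablet, loose, already lying on the tin's middle mark; it must stay there. Origin: centre of its underside.
- inner_lid: Loose vented steel inner lid, about 150 g, on the table under the outer lid. Origin: centre of underside, z up. Plug 135 mm across, 8 mm deep, tapered to 128 mm below; flange 148 mm across at 8 to 12 mm; tall central knob (point knob). Lifting it by the knob carries both lids. Seated, the flange lies on the tin's rim, origin 44 mm above the tin's origin; 2.5 mm play all round.
- outer_lid: Loose steel outer lid, about 160 g, resting unfastened on the inner lid's flange. Origin: centre of its underside (skirt's lower edge), z up; nested, 3 mm above the inner lid's origin. 162 mm across, skirt 157 mm inside, 0 to 9 mm; flat top at 12 mm; central collar (point collar). Clear of the knob when its origin is over 76 mm above the inner lid's origin.
- knob (a point): Centre of the top of the inner lid's round wooden knob, 22 mm in diameter, which runs from 12 to 76 mm above the inner lid's origin, passes up through the outer lid's collar and stands 37 mm above the collar's top.
- collar (a point): Centre of the top of the outer lid's round wooden collar, the place to grip the outer lid: 42 mm outer, 27 mm inner diameter, from 12 to 36 mm above the outer lid's origin. The knob stands in it with 2.5 mm play all round.
- jebena: Bystander: teal clay coffee pot, 120 mm wide, 190 mm high, beyond the work. Origin: centre of its underside.
- incense_cup: Bystander: black ceramic incense cup, 76 mm wide, 65 mm high, beyond the work. Origin: centre of its underside.
- mortar: Bystander: small wooden mortar, 80 mm wide, 80 mm high, with a pestle standing in it to about 125 mm, beyond the work. Origin: centre of its underside.
- tongs: Bystander: steel tongs held shut by a clip, about 190 mm long and 12 mm high, lying across between the robot and the tin. Origin: on the table under their middle.
Not all that is in view belongs to the job. Leave any blue or yellow look-alike of the outer_lid alone.

How it is judged:
On the way, in this order (a step that is already met when the one before it is completed fails the run):
1. the three tablets lie in a row on the marks, let go (((horizontal distance between tablet_a and mark_a below 0.008 m and distance between tablet_a and mark_a below 0.009 m and angle between each of tablet_a, tablet_b's own z axis and vertical below 0.12 rad and horizontal distance between tablet_b and mark_b below 0.008 m and distance between tablet_b and mark_b below 0.009 m) or (horizontal distance between tablet_b and mark_a below 0.008 m and distance between tablet_b and mark_a below 0.009 m and angle between each of tablet_b, tablet_a's own z axis and vertical below 0.12 rad and horizontal distance between tablet_a and mark_b below 0.008 m and distance between tablet_a and mark_b below 0.009 m)) and distance between tablet_c and tin below 0.0295 m and horizontal distance between tablet_c and tin below 0.008 m and contact force between the fingers and tablet_a below 0.3 N and contact force between the fingers and tablet_b below 0.3 N), for 0.2 s.
2. the nested pair is seated on the tin, the knob let go (horizontal distance between inner_lid and tin below 0.0055 m and z of inner_lid in the frame of tin between 0.041 and 0.047 m and angle between inner_lid's own z axis and vertical below 0.04 rad and z of outer_lid in the frame of inner_lid below 0.006 m and horizontal distance between outer_lid and inner_lid below 0.006 m and contact force between the fingers and inner_lid below 0.3 N), for 0.15 s.
At the end, for the whole second after the job is handed in: Tablets flat on all three marks (8 mm); inner lid seated on the tin (centre within 5.5 mm, height within 3 mm, tilt under 0.04 rad); outer lid held by the fingers alone (over 1 N), level within 0.2 rad, at rest, its origin over 80 mm above the inner lid's (((horizontal distance between tablet_a and mark_a below 0.008 m and distance between tablet_a and mark_a below 0.009 m and angle between each of tablet_a, tablet_b's own z axis and vertical below 0.12 rad and horizontal distance between tablet_b and mark_b below 0.008 m and distance between tablet_b and mark_b below 0.009 m) or (horizontal distance between tablet_b and mark_a below 0.008 m and distance between tablet_b and mark_a below 0.009 m and angle between each of tablet_b, tablet_a's own z axis and vertical below 0.12 rad and horizontal distance between tablet_a and mark_b below 0.008 m and distance between tablet_a and mark_b below 0.009 m)) and distance between tablet_c and tin below 0.0295 m and horizontal distance between tablet_c and tin below 0.008 m and horizontal distance between inner_lid and tin below 0.0055 m and z of inner_lid in the frame of tin between 0.041 and 0.047 m and angle between inner_lid's own z axis and vertical below 0.04 rad and z of outer_lid in the frame of inner_lid above 0.08 m and angle between outer_lid's own z axis and vertical below 0.2 rad and contact force between the fingers and outer_lid above 1 N and contact force between outer_lid and inner_lid below 0.1 N and contact force between outer_lid and tin below 0.1 N and linear speed of outer_lid below 0.03 m/s and linear speed of inner_lid below 0.02 m/s and contact force between outer_lid and jebena below 0.1 N and contact force between outer_lid and incense_cup below 0.1 N and contact force between outer_lid and mortar below 0.1 N and contact force between outer_lid and tongs below 0.1 N); the arm keeps its last pose, push and grip.
It fails at once if the outer lid is parted (over 10 mm) from the inner lid while the inner lid is not seated in the tin ((z of outer_lid in the frame of inner_lid above 0.013 m or horizontal distance between outer_lid and inner_lid above 0.013 m) and not (horizontal distance between inner_lid and tin below 0.0055 m and z of inner_lid in the frame of tin between 0.041 and 0.047 m and angle between inner_lid's own z axis and vertical below 0.04 rad)).
It fails at once if the jebena is disturbed (moved over 30 mm or tipped over) (distance of jebena from where it was at the start of the episode above 0.03 m or angle between jebena's own z axis and vertical above 0.5 rad).
It fails at once if the incense cup is disturbed (moved over 30 mm or tipped over) (distance of incense_cup from where it was at the start of the episode above 0.03 m or angle between incense_cup's own z axis and vertical above 0.5 rad).
It fails at once if the mortar is disturbed (moved over 30 mm or tipped over) (distance of mortar from where it was at the start of the episode above 0.03 m or angle between mortar's own z axis and vertical above 0.5 rad).
It fails at once if the tongs is disturbed (moved over 30 mm or tipped over) (distance of tongs from where it was at the start of the episode above 0.03 m or angle between tongs's own z axis and vertical above 0.5 rad).
It also fails if it takes over 72 s, if anything falls off the work surface, if the arm or the gripper's body presses on something with over 40 N, if the wrist force passes 120 N, or if a joint passes its speed limit or range.

ROBOT

A 6-joint arm with a two-finger parallel gripper is mounted at the origin on the work surface. World frame = base frame: x ahead of the robot, y to its left, z up, the work surface at z = 0. Lengths are in m, angles in rad, forces in N, time in s.
With the tool pointing down it reaches from about 0.35 to 0.975 m from the base axis. Payload 4.9 kg.
Tool frame: the origin (TCP) lies on the centre line of the jaws, within the pads' length; the fingertips stand ctrl.tcp_to_tips ahead of it and the grasp point (between the pads) lies 3 mm ahead of it (ctrl.tcp_to_tips is the distance from the TCP to the fingertips, in m); z points along the fingers, y is the direction in which the jaws open and shut (so a half turn about z gives the same grasp; the last joint's range is limited). The gripper opens to 85 mm and grips with 20 to 120 N. Pads are 22 mm wide; open, the fingers measure 114 mm over their backs; the gripper's body (76 mm by 85 mm) begins 54 mm behind the grasp point. The pads swing forward as they close: fully open they stand 13 mm farther back than shut.
Start: joints at [1.186, 0.053, 1.613, -0, 1.476, -0.119], TCP at [0.164, 0.603, 0.253] pointing down, gripper open.
Joint ranges: [-3.01, 3.01], [-1.01, 2.22], [0.06, 2.58], [-1.02, 4.17], [0.09, 2.62], [-3.14, 3.14]. Speed limits (rad/s): [2.57, 2.57, 3.14, 3.14, 3.14, 3.14].

INTERFACE

Orientations are given as a rotation vector (axis times angle).
In Python, from station import ctrl, vision gives the robot as it stands.
- The arm moves only by the tool jog_arm, never from a script. Its argument "deltas" is a list of rows, each a list of 7 numbers: the turn, a rotation vector about the tool's x, y, z in rad, then the shift along the tool's x, y, z in cm, then the opening, from 0 (shut) to 1 (fully open). A call has 1 to 12 rows; each row shifts and turns the commanded pose from where the row before left it, along the tool's axes as they then stand; what a row does not reach is not made up. A row lasts 1/12 s, in which the tool goes at most 41.7 mm and 7.16 degrees, less where a joint would pass 70% of its speed; a pose out of reach is approached as far as the arm can. A call with a gripper value outside its range is refused whole. The fingers move at their own pace and stop on an object; "grip_force" is the grip in N (left out, the last holds). Time passes only in rows, so rows that do not move let the fingers close. It gives the time, the measured TCP pose, the force and the opening at its end, in the units of the state.
- ctrl.get_obs(): the state, without advancing time (a new reading comes with each control period).
- vision.get_image(name): name is "scene" or "top" or "wrist"; returns (picture, depth): 384x512x3 uint8, red, green, blue; 384x512 float32, m along the optical axis (not along the pixel's ray), 0 where there is no reading.
- vision.calibration(name): a dict with "fx", "fy", "cx", "cy" (pixels), "rvec" (rotation vector, rad) and "tvec" (3), from world to camera coordinates, as OpenCV has them; the wrist camera has in their place "hand_eye" (4x4, takes a point from camera to tool coordinates, whose origin is the TCP and whose axes are the flange's). Camera axes: x right, y down, z forward; pixel columns grow to the right and rows downward; lengths in m; the calibration is good to about 2 mm. A picture is of the moment at which its call begins: read the wrist's pose just before it. calibration takes no time and is no camera call.
- ctrl.finish_job(): hands the job in, once; it reports no verdict.
The state is a dict: "t": time; "q": joint angles; "dq": joint speeds; "effort": joint torques, N m; "tool_pos": TCP position; "tool_rot": TCP orientation; "contact_force": force on the tool from outside, world axes, zero at the start; "wrist_torque": the same for the moment, N m; "opening": finger opening in m.
Only numpy, scipy, OpenCV 4.12 (cv2) and the standard library are available. Lean on these libraries where they do the work, as an engineer would, in place of code of your own. Each camera call takes 0.05 s, during which the arm holds its last target. There are 200 camera calls.

## Working session

There is one attempt and no reset: what is moved stays moved. The work goes in short steps, Python scripts to look and compute and a tool call to move; the robot and the scene stay as the last step left them, time stands still between calls to the robot, and variables do not carry over. Pictures are saved under pics/ and viewed, about 8 in all and at most 12, crops included, and the job is handed in when it is done.

Besides the shell and the picture viewer there is one more tool, called after "Request:" as a command line: name --pt "numbers of a row" for each row, then --argument value for the rest. jog_arm: Moves the arm, as the interface text tells. Its arguments: {"type":"object","properties":{"deltas":{"type":"array"},"grip_force":{"type":"number"}},"required":["deltas"]}

```bash
ls; mkdir -p pics
cat > h.py <<'E'
import numpy as np, cv2
from scipy.spatial.transform import Rotation as R
from station import ctrl, vision
def grab(n):
    o=ctrl.get_obs(); im,d=vision.get_image(n); c=vision.calibration(n)
    if n=='wrist':
        T=np.eye(4);T[:3,:3]=R.from_rotvec(o['tool_rot']).as_matrix();T[:3,3]=o['tool_pos']
        M=T@np.array(c['hand_eye'])
    else:
        W=np.eye(4);W[:3,:3]=R.from_rotvec(np.ravel(c['rvec'])).as_matrix();W[:3,3]=np.ravel(c['tvec']);M=np.linalg.inv(W)
    v,u=np.mgrid[:d.shape[0],:d.shape[1]]
    P=np.stack([(u-c['cx'])/c['fx']*d,(v-c['cy'])/c['fy']*d,d],-1)@M[:3,:3].T+M[:3,3]
    P[d==0]=np.nan
    return im,d,P,M,c
def save(n,im,s=1):
    cv2.imwrite('pics/'+n,cv2.resize(im[...,::-1],None,fx=s,fy=s,interpolation=cv2.INTER_CUBIC))
E
python3 - <<'E'
from h import *
print(ctrl.get_obs(), ctrl.tcp_to_tips)
for n in('top','scene'):
    im,d,P,M,c=grab(n); save(n+'.png',im,1.5); np.savez('/tmp/'+n,im=im,P=P); print(n,M[:3,3],c['fx'])
E
```

```text
pics
{'t': 0.0, 'q': array([ 1.18601604e+00,  5.33537839e-02,  1.61427506e+00,  1.10303002e-05,
        1.47596087e+00, -1.19015301e-01]), 'dq': array([ 0.00149575, -0.00039796,  0.00099863,  0.00088716, -0.00160048,
        0.00032403]), 'effort': array([-1.75997920e-03, -3.93678439e+01, -3.70177102e+01, -8.49719117e-05,
        7.02552090e-03, -1.70746421e-05]), 'tool_pos': array([0.16394903, 0.60253296, 0.25207617]), 'tool_rot': array([-4.16169256e-01, -3.11339113e+00,  3.03318774e-03]), 'contact_force': array([ 0.69816529, -0.05512479, -0.1073604 ]), 'wrist_torque': array([0.00200203, 0.0203952 , 0.03958274]), 'opening': 0.08534168640156342} 0.022
top [0.46560152 0.05757294 1.07215242] 367.7530497027318
scene [ 1.25244715 -0.16898103  0.94891012] 432.5087591918364
```

View pics/top.png

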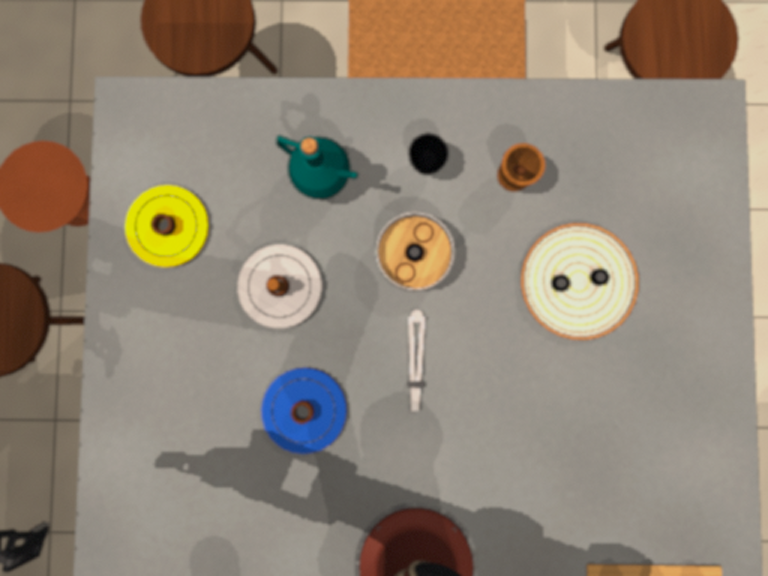

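View pics/scene.png

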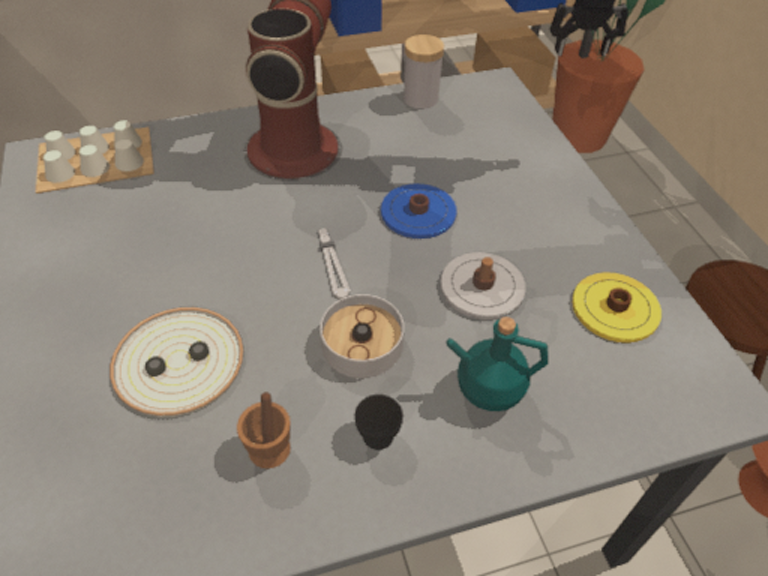

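The top view (×1.5) shows the tin at (415,252) with its rings at (424,232) and (405,272). The tablets are at (561,283) and (599,277), the grey nested lids at (279,286), and the tongs at (416,360).

```bash
cat > m1.py <<'E'
from h import *
for n in('top',):
    z=np.load('/tmp/%s.npz'%n); im,P=z['im'],z['P']
    def near(u,v): return P[int(v/1.5),int(u/1.5)]
    for k,(u,v) in dict(tin=(415,252),r1=(424,232),r2=(405,272),ta=(561,283),tb=(599,277),lidtop=(250,290),knob=(272,284),jeb=(318,168),cup=(428,153),mort=(522,165),tongs1=(416,315),tongs2=(416,405),tray=(580,310)).items(): print(k,near(u,v).round(4))
    def reg(k,c,r,lo,hi):
        m=(np.hypot(P[...,0]-c[0],P[...,1]-c[1])<r)&(P[...,2]>lo)&(P[...,2]<hi)
        v,u=np.nonzero(m); p=P[m]; 
        h=cv2.minEnclosingCircle(p[:,:2].astype(np.float32))
        print(k,m.sum(),'mean',p.mean(0).round(4),'circ',np.round(h[0],4),round(h[1],4))
    reg('ta',near(561,283),.03,.015,.03);reg('tb',near(599,277),.03,.015,.03)
    reg('tinrim',near(415,252),.09,.045,.06);reg('tc',near(415,252),.03,.036,.06)
    reg('lid',near(250,290)+[0,-.04,0],.12,.01,.03);reg('knob',near(272,284),.05,.06,.1)
    reg('tray',near(580,283),.15,.009,.03)
E
python3 m1.py
```

```text
tin [0.5892 0.0083 0.0419]
r1 [ 0.6313 -0.0092  0.0281]
r2 [0.5534 0.0245 0.029 ]
ta [ 0.537  -0.2736  0.0185]
tb [ 0.5495 -0.3465  0.0148]
lidtop [0.5172 0.3242 0.0128]
knob [0.5254 0.268  0.0748]
jeb [0.7283 0.1822 0.1139]
cup [ 0.7859 -0.0178  0.0178]
mort [ 0.7626 -0.2001  0.0213]
tongs1 [0.4714 0.0031 0.0102]
tongs2 [0.3007 0.0021 0.0107]
tray [ 0.4862 -0.3132  0.0013]
ta 111 mean [ 0.537  -0.2712  0.019 ] circ [ 0.5371 -0.2719] 0.0172
tb 108 mean [ 0.5496 -0.3453  0.0193] circ [ 0.5495 -0.3461] 0.0172
tinrim 196 mean [0.5951 0.0081 0.0513] circ [0.592  0.0087] 0.0731
tc 112 mean [0.5906 0.0095 0.0413] circ [0.5905 0.0093] 0.0166
lid 2266 mean [0.5252 0.2669 0.0149] circ [0.5257 0.2676] 0.081
knob 56 mean [0.5254 0.2662 0.0745] circ [0.5258 0.2669] 0.0108
tray 855 mean [ 0.5408 -0.3106  0.0143] circ [ 0.5415 -0.3094] 0.1132
```

```bash
cat >> h.py <<'E'
def plan(p,yaw=None,n=None):
    """rows (tool axes, cm) to reach world p pointing down, tool y at world angle yaw deg (mod 180)"""
    o=ctrl.get_obs(); Rm=R.from_rotvec(o['tool_rot']).as_matrix(); t=0
    y0=np.degrees(np.arctan2(Rm[1,1],Rm[0,1]))
    if yaw is not None: t=-((yaw-y0+90)%180-90)
    d=(Rm.T@(np.array(p)-o['tool_pos']))*100
    print('pos',o['tool_pos'].round(4),'yaw',round(y0,2),'tilt',np.degrees(np.arccos(-Rm[2,2])).round(2),'turn tool z rad',np.radians(t).round(4),'shift cm before turn',d.round(2),'after',(R.from_euler('z',-t,degrees=True).apply(d)).round(2),'len',np.linalg.norm(d).round(1),'F',o['contact_force'].round(1),'open',round(o['opening'],4),'t',round(o['t'],2),'tips',ctrl.tcp_to_tips)
E
python3 - <<'E'
from h import *
print(np.round(vision.calibration('wrist')['hand_eye'],3),vision.calibration('wrist')['fx'])
plan([.56,.02,.26],66.6)
E
```

```text
[[-0.001 -0.946 -0.323  0.083]
 [ 1.    -0.001  0.     0.   ]
 [-0.001 -0.323  0.946 -0.121]
 [ 0.     0.     0.     1.   ]] 314.8165832795733
pos [0.164  0.6026 0.2522] yaw 74.77 tilt 0.11 turn tool z rad 0.1426 shift cm before turn [-53.51 -45.81  -0.71] after [-59.48 -37.74  -0.71] len 70.4 F [-0.2  0.1  0.3] open 0.0854 t 0.1 tips 0.022
```

Request:
jog_arm --pt "0 0 0.0713 0 0 0 1" --pt "0 0 0.0713 0 0 0 1" --pt "0 0 0 -3.14 -1.88 0.31 1" --pt "0 0 0 -3.14 -1.88 0.31 1" --pt "0 0 0 -3.14 -1.88 0.31 1" --pt "0 0 0 -3.14 -1.88 0.31 1" --pt "0 0 0 -3.14 -1.88 0.31 1" --pt "0 0 0 -3.14 -1.88 0.31 1" --pt "0 0 0 -3.14 -1.88 0.31 1" --pt "0 0 0 -3.14 -1.88 0.31 1" --pt "0 0 0 -3.14 -1.88 0.31 1" --pt "0 0 0 -3.14 -1.88 0.31 1"

```text
t: 1.1
tool_pos: [0.3781, 0.3041, 0.2218]
tool_rot: [-0.637, -3.076, 0.0]
contact_force: [1.3, -0.5, 0.6]
opening: 0.0854
```

Request:
jog_arm --pt "0 0 0 -3.14 -1.88 0.31 0.7" --pt "0 0 0 -3.14 -1.88 0.31 0.7" --pt "0 0 0 -3.14 -1.88 0.31 0.7" --pt "0 0 0 -3.14 -1.88 0.31 0.7" --pt "0 0 0 -3.14 -1.88 0.31 0.7" --pt "0 0 0 -3.14 -1.88 0.31 0.7" --pt "0 0 0 -3.14 -1.88 0.31 0.7" --pt "0 0 0 -3.14 -1.88 0.31 0.7" --pt "0 0 0 -3.14 -1.88 0.31 0.7" --pt "0 0 0 -3.14 -1.8 0.31 0.7" --pt "0 0 0 0 0 0 0.7" --pt "0 0 0 0 0 0 0.7"

```text
t: 2.1
tool_pos: [0.5917, 0.0077, 0.1902]
tool_rot: [-0.641, -3.073, 0.0]
contact_force: [0.4, 1.1, -0.3]
opening: 0.0597
```

Run:
```python
from h import *
plan([.592,.0087,.19],66.6)
im,d,P,M,c=grab('wrist'); save('w1.png',im,1.5); np.savez('/tmp/w1',im=im,P=P)
plan([.592,.0087,.19],66.6)
```

```text
pos [0.5917 0.0077 0.1902] yaw 66.43 tilt 0.12 turn tool z rad -0.0029 shift cm before turn [0.01 0.1  0.02] after [0.01 0.1  0.02] len 0.1 F [ 0.4  1.1 -0.3] open 0.0597 t 2.1 tips 0.022
pos [0.5912 0.0089 0.1904] yaw 66.53 tilt 0.11 turn tool z rad -0.0013 shift cm before turn [-0.08  0.02  0.04] after [-0.08  0.02  0.04] len 0.1 F [-0.3 -0.1 -0.4] open 0.0599 t 2.15 tips 0.022
```

View pics/w1.png

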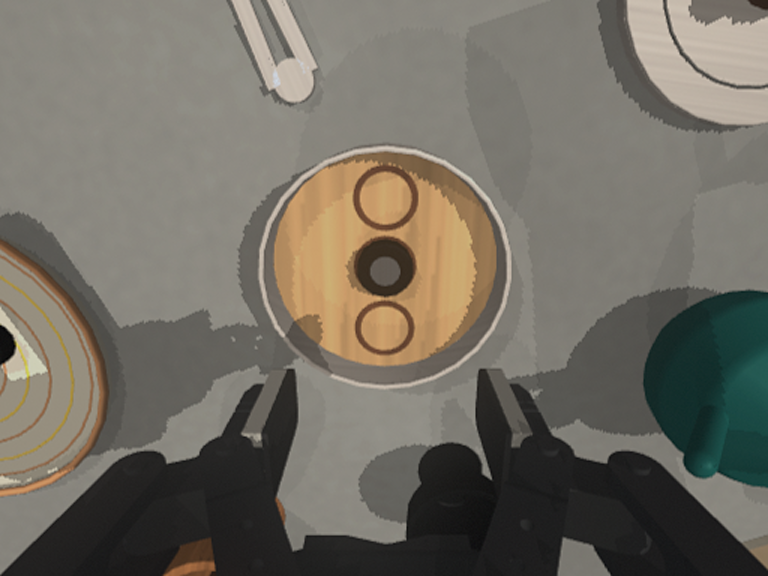

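The wrist view (×1.5) shows the rings at (386,198) and (385,328), with tablet_c between them at (386,267). The row is already aligned with the tool's x axis.

```bash
cat >> h.py <<'E'
def ray(M,c,u,v,z):
    r=M[:3,:3]@np.array([(u-c['cx'])/c['fx'],(v-c['cy'])/c['fy'],1]); return M[:3,3]+r*(z-M[2,3])/r[2]
def blob(P,c,r,lo,hi):
    m=(np.hypot(P[...,0]-c[0],P[...,1]-c[1])<r)&(P[...,2]>lo)&(P[...,2]<hi); p=P[m]
    h=cv2.minEnclosingCircle(p[:,:2].astype(np.float32)); print(m.sum(),'mean',p.mean(0).round(4),'circ',np.round(h[0],4),round(h[1],4))
E
python3 - <<'E'
from h import *
im,d,P,M,c=grab('wrist')
for k,(u,v) in dict(ringNear=(386,197.5),ringFar=(385,328)).items(): print(k,ray(M,c,u/1.5,v/1.5,.0275).round(4), P[int(v/1.5),int(u/1.5)].round(4))
blob(P,(.592,.009),.09,.047,.056); blob(P,(.592,.009),.03,.037,.05)
# ring fit by dark pixels
hsv=cv2.cvtColor(im,cv2.COLOR_RGB2GRAY)
for s in(1,-1):
    q=np.array([.592,.009])+s*.042*np.array([.918,-.397])
    r=np.hypot(P[...,0]-q[0],P[...,1]-q[1]); m=(r<.023)&(r>.014); g=hsv[m]; mm=m&(hsv<np.median(g)*.75)&(P[...,2]<.034)
    e=cv2.fitEllipse(np.argwhere(mm)[:,::-1].astype(np.float32)); print(mm.sum(),e, ray(M,c,*e[0],.0275).round(4))
plan([.537,-.272,.19])
E
```

```text
ringNear [0.5513 0.0266 0.0275] [0.5508 0.0265 0.0264]
ringFar [ 0.6285 -0.0077  0.0275] [ 0.6277 -0.0081  0.0272]
2277 mean [0.5915 0.0073 0.0512] circ [0.5903 0.0075] 0.0731
1060 mean [0.5886 0.0086 0.0414] circ [0.5891 0.0083] 0.017
359 ((255.14279174804688, 218.9246826171875), (33.25110626220703, 36.34123611450195), 93.61143493652344) [ 0.6282 -0.0092  0.0275]
442 ((255.78854370117188, 132.75729370117188), (39.28839874267578, 41.220821380615234), 7.336014270782471) [0.5517 0.0249 0.0275]
pos [0.591  0.0096 0.1907] yaw 66.6 tilt 0.08 turn tool z rad 0.0 shift cm before turn [ -6.23 -27.99   0.06] after [ -6.23 -27.99   0.06] len 28.7 F [0.5 0.5 0.2] open 0.0599 t 2.2 tips 0.022
```

Request:
jog_arm --pt "0 0 0 -0.7 -3.5 0 0.7" --pt "0 0 0 -0.7 -3.5 0 0.7" --pt "0 0 0 -0.7 -3.5 0 0.7" --pt "0 0 0 -0.7 -3.5 0 0.7" --pt "0 0 0 -0.7 -3.5 0.5 0.7" --pt "0 0 0 -0.7 -3.5 1 0.7" --pt "0 0 0 -0.7 -3.5 1.5 0.7" --pt "0 0 0 -0.7 -3.5 2 0.7" --pt "0 0 0 -0.6 0 0 0.7" --pt "0 0 0 0 0 0 0.7" --pt "0 0 0 0 0 0 0.7"

```text
t: 3.12
tool_pos: [0.5376, -0.2711, 0.1417]
tool_rot: [0.635, 3.076, 0.001]
contact_force: [0.8, 0.7, -0.2]
opening: 0.06
```

Run:
```python
from h import *
im,d,P,M,c=grab('wrist'); save('w2.png',im,1.5)
for q in((.537,-.272),(.5495,-.346)):
    blob(P,q,.028,.0155,.03)
plan([.537,-.272,.030])
```

```text
1256 mean [ 0.5346 -0.2728  0.0189] circ [ 0.5353 -0.2731] 0.017
1020 mean [ 0.5454 -0.347   0.0188] circ [ 0.5471 -0.3478] 0.017
pos [ 0.5379 -0.2708  0.1421] yaw 66.71 tilt 0.06 turn tool z rad 0.0 shift cm before turn [ 0.05 -0.15 11.21] after [ 0.05 -0.15 11.21] len 11.2 F [1.  0.2 0.9] open 0.0595 t 3.17 tips 0.022
```

View pics/w2.png

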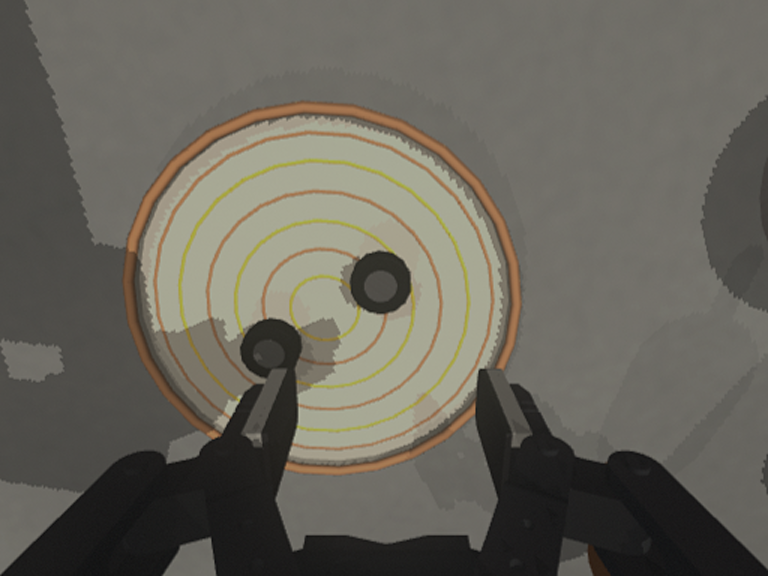

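Request:
jog_arm --pt "0 0 0 0.12 -0.24 2.8 0.65" --pt "0 0 0 0 0 2.8 0.65" --pt "0 0 0 0 0 2.8 0.65" --pt "0 0 0 0 0 1.8 0.65" --pt "0 0 0 0 0 1.0 0.65" --pt "0 0 0 0 0 0 0.65" --pt "0 0 0 0 0 0 0.3" --pt "0 0 0 0 0 0 0.2" --pt "0 0 0 0 0 0 0.2" --pt "0 0 0 0 0 0 0.2" --pt "0 0 0 0 0 0 0.2" --pt "0 0 0 0 0 0 0.2" --grip_force 35

```text
t: 4.17
tool_pos: [0.5367, -0.2747, 0.0317]
tool_rot: [0.637, 3.073, -0.001]
contact_force: [-0.3, 2.4, 6.0]
opening: 0.0321
```

Run:
```python
from h import *
plan([.629,-.0083,.055])
```

```text
pos [ 0.5367 -0.2747  0.0317] yaw 66.59 tilt 0.22 turn tool z rad 0.0 shift cm before turn [ 2.11 28.12 -2.34] after [ 2.11 28.12 -2.34] len 28.3 F [-0.3  2.4  6. ] open 0.0321 t 4.17 tips 0.022
```

Request:
jog_arm --pt "0 0 0 0 0 -1.0 0.2" --pt "0 0 0 0 0 -2.5 0.2" --pt "0 0 0 0 0 -2.5 0.2" --pt "0 0 0 0 0 -1.0 0.2" --pt "0 0 0 0 0 0 0.2"

```text
t: 4.58
tool_pos: [0.5371, -0.2755, 0.1034]
tool_rot: [0.636, 3.07, -0.004]
contact_force: [0.3, -0.5, 1.2]
opening: 0.032
```

Run:
```python
from h import *
plan([.629,-.0083,.1])
im,d,P,M,c=grab('wrist'); save('w3.png',im[180:384,100:412],2)
plan([.629,-.0083,.1])
```

```text
pos [ 0.5371 -0.2755  0.1034] yaw 66.59 tilt 0.41 turn tool z rad 0.0 shift cm before turn [ 2.19 28.17  0.29] after [ 2.19 28.17  0.29] len 28.3 F [ 0.3 -0.5  1.2] open 0.032 t 4.58 tips 0.022
pos [ 0.536  -0.2748  0.1011] yaw 66.59 tilt 0.21 turn tool z rad 0.0 shift cm before turn [ 2.05 28.15  0.08] after [ 2.05 28.15  0.08] len 28.2 F [-0.1  0.5 -0.4] open 0.0319 t 4.63 tips 0.022
```

View pics/w3.png

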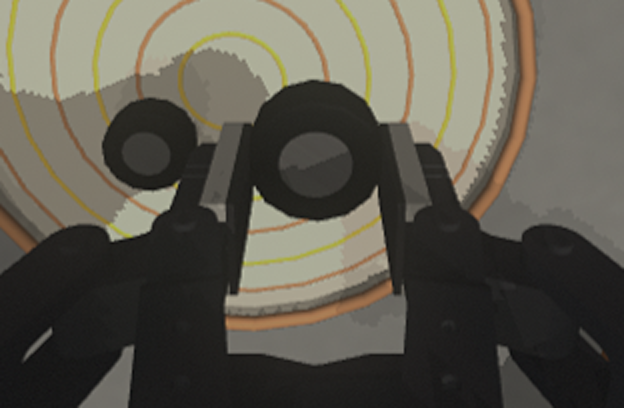

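Tablet_a is held between the pads, its top at about (315,165) in the crop. I'll measure where it sits in the hand.

```bash
cat > held.py <<'E'
from h import *
o=ctrl.get_obs(); im,d,P,M,c=grab('wrist')
Rm=R.from_rotvec(o['tool_rot']).as_matrix(); L=(P-o['tool_pos'])@Rm   # tool frame
m=(np.abs(L[...,1])<.0145)&(np.abs(L[...,0])<.03)&(L[...,2]>-.005)&(L[...,2]<.03)
p=L[m]; zt=np.percentile(p[:,2],[5,25,50,75]); print(m.sum(),zt.round(4))
q=p[p[:,2]<np.percentile(p[:,2],10)+.004]; print('x range',q[:,0].min().round(4),q[:,0].max().round(4),'y',q[:,1].min().round(4),q[:,1].max().round(4),'slope',np.linalg.lstsq(np.c_[q[:,:2],np.ones(len(q))],q[:,2],rcond=None)[0].round(3))
plan([.629,-.0083,.1])
E
python3 held.py
```

```text
3603 [0.012  0.0125 0.013  0.0136]
x range -0.0152 0.0189 y -0.0145 0.0145 slope [ 0.016 -0.     0.013]
pos [ 0.535  -0.2741  0.0993] yaw 66.59 tilt 0.02 turn tool z rad 0.0 shift cm before turn [ 1.93 28.13 -0.08] after [ 1.93 28.13 -0.08] len 28.2 F [-0.3 -0.2 -0.3] open 0.0319 t 4.68 tips 0.022
```

Request:
jog_arm --pt "0 0 0 0 1.0 -1.5 0.2" --pt "0 0 0 0.2 3 -0.5 0.2" --pt "0 0 0 0.2 3.4 0 0.2" --pt "0 0 0 0.25 3.5 0 0.2" --pt "0 0 0 0.25 3.5 0 0.2" --pt "0 0 0 0.25 3.5 0 0.2" --pt "0 0 0 0.2 3.5 0 0.2" --pt "0 0 0 0.2 3.5 0 0.2" --pt "0 0 0 0.2 2.2 0 0.2" --pt "0 0 0 0 1.03 1 0.2" --pt "0 0 0 0 0 0 0.2" --pt "0 0 0 0 0 0 0.2"

```text
t: 5.68
tool_pos: [0.6291, -0.0092, 0.1063]
tool_rot: [-0.635, -3.072, 0.002]
contact_force: [0.2, -0.2, 0.5]
opening: 0.032
```

Run:
```python
from h import *
plan([.6307,-.009,.055])
im,d,P,M,c=grab('wrist'); blob(P,(.5905,.0083),.09,.047,.056); plan([.6307,-.009,.055])
```

```text
pos [ 0.6291 -0.0092  0.1063] yaw 66.63 tilt 0.29 turn tool z rad 0.0 shift cm before turn [-0.17  0.09  5.13] after [-0.17  0.09  5.13] len 5.1 F [ 0.2 -0.2  0.5] open 0.032 t 5.68 tips 0.022
5242 mean [0.5732 0.0153 0.051 ] circ [0.5905 0.0076] 0.0732
pos [ 0.6295 -0.0099  0.1073] yaw 66.56 tilt 0.2 turn tool z rad 0.0 shift cm before turn [-0.09  0.13  5.23] after [-0.09  0.13  5.23] len 5.2 F [ 0.6  0.6 -1.1] open 0.032 t 5.73 tips 0.022
```

Request:
jog_arm --pt "0 0 0 -0.1 0.1 1.5 0.2" --pt "0 0 0 0 0 1.5 0.2" --pt "0 0 0 0 0 1.2 0.2" --pt "0 0 0 0 0 0.6 0.2" --pt "0 0 0 0 0 0.3 0.2" --pt "0 0 0 0 0 0 0.2" --pt "0 0 0 0 0 0 0.2"

```text
t: 6.32
tool_pos: [0.6322, -0.0085, 0.0583]
tool_rot: [0.637, 3.076, -0.0]
contact_force: [0.4, 0.5, 0.1]
opening: 0.032
```

Run:
```python
from h import *
plan([.6307,-.009,.055])
```

```text
pos [ 0.6322 -0.0085  0.0583] yaw 66.59 tilt 0.0 turn tool z rad 0.0 shift cm before turn [ 0.12 -0.1   0.33] after [ 0.12 -0.1   0.33] len 0.4 F [0.4 0.5 0.1] open 0.032 t 6.32 tips 0.022
```

Request:
jog_arm --pt "0 0 0 0.12 -0.08 0.2 0.2" --pt "0 0 0 0 0 0.15 0.2" --pt "0 0 0 0 0 0 0.2" --pt "0 0 0 0 0 0 0.2" --pt "0 0 0 0 0 0 0.45" --pt "0 0 0 0 0 0 0.6" --pt "0 0 0 0 0 0 0.6" --pt "0 0 0 0 0 -1 0.6" --pt "0 0 0 0 0 -2.5 0.6" --pt "0 0 0 0 0 -3 0.6" --pt "0 0 0 0 0 -2 0.6" --pt "0 0 0 0 0 0 0.6"

```text
t: 7.32
tool_pos: [0.6343, -0.0091, 0.1472]
tool_rot: [0.635, 3.065, 0.001]
contact_force: [1.6, 0.2, 0.8]
opening: 0.0509
```

Run:
```python
from h import *
im,d,P,M,c=grab('wrist')
for q in((.629,-.0083),(.5895,.0085)): blob(P,q,.022,.037,.05)
plan([.548,-.347,.15])
```

```text
1461 mean [ 0.6285 -0.0071  0.0414] circ [ 0.6293 -0.0073] 0.0169
1714 mean [0.5889 0.0084 0.0415] circ [0.5895 0.0083] 0.017
pos [ 0.6331 -0.0089  0.1445] yaw 66.6 tilt 0.43 turn tool z rad 0.0 shift cm before turn [ -5.62 -34.4   -0.58] after [ -5.62 -34.4   -0.58] len 34.9 F [-0.4  0.3  0.5] open 0.0513 t 7.37 tips 0.022
```

Request:
jog_arm --pt "0 0 0 -0.56 -3.44 0 0.65" --pt "0 0 0 -0.56 -3.44 0 0.65" --pt "0 0 0 -0.56 -3.44 0 0.65" --pt "0 0 0 -0.56 -3.44 0 0.65" --pt "0 0 0 -0.56 -3.44 0 0.65" --pt "0 0 0 -0.56 -3.44 0 0.65" --pt "0 0 0 -0.56 -3.44 0 0.65" --pt "0 0 0 -0.56 -3.44 0 0.65" --pt "0 0 0 -0.56 -3.44 0 0.65" --pt "0 0 0 -0.56 -3.44 0 0.65" --pt "0 0 0 0 0 0 0.65" --pt "0 0 0 0 0 0 0.65"

```text
t: 8.37
tool_pos: [0.5443, -0.3478, 0.1386]
tool_rot: [-0.642, -3.074, -0.002]
contact_force: [-0.4, -0.1, 0.2]
opening: 0.0557
```

Run:
```python
from h import *
im,d,P,M,c=grab('wrist'); blob(P,(.548,-.347),.028,.0155,.03)
plan([.548,-.347,.031])
```

```text
1273 mean [ 0.5466 -0.3476  0.0188] circ [ 0.5472 -0.348 ] 0.0169
pos [ 0.5447 -0.3466  0.1386] yaw 66.52 tilt 0.13 turn tool z rad 0.0 shift cm before turn [-0.34  0.08 10.76] after [-0.34  0.08 10.76] len 10.8 F [-0.2  0.2 -0.6] open 0.0557 t 8.42 tips 0.022
```

Request:
jog_arm --pt "0 0 0 -0.36 0.04 2.7 0.65" --pt "0 0 0 0 0 2.7 0.65" --pt "0 0 0 0 0 2.7 0.65" --pt "0 0 0 0 0 1.6 0.65" --pt "0 0 0 0 0 1.0 0.65" --pt "0 0 0 0 0 0 0.65" --pt "0 0 0 0 0 0 0.3" --pt "0 0 0 0 0 0 0.2" --pt "0 0 0 0 0 0 0.2" --pt "0 0 0 0 0 0 0.2" --pt "0 0 0 0 0 0 0.2" --pt "0 0 0 0 0 0 0.2"

```text
t: 9.42
tool_pos: [0.55, -0.3484, 0.0346]
tool_rot: [0.637, 3.074, -0.002]
contact_force: [0.9, 1.2, 5.6]
opening: 0.0317
```

Request:
jog_arm --pt "0 0 0 0 0 -1.0 0.2" --pt "0 0 0 0 0 -2.5 0.2" --pt "0 0 0 0 0 -3 0.2" --pt "0 0 0 0 0 -2.0 0.2" --pt "0 0 0 0 0 0 0.2" --pt "0 0 0 0 0 0 0.2"

```text
t: 9.92
tool_pos: [0.5496, -0.3483, 0.1198]
tool_rot: [0.637, 3.073, -0.003]
contact_force: [0.8, 0.3, -1.3]
opening: 0.0314
```

```bash
sed -i 's/plan(.*/plan([.552,.0255,.115])/' held.py; python3 held.py
```

```text
3486 [0.0149 0.0154 0.0159 0.0165]
x range -0.0146 0.0193 y -0.0145 0.0145 slope [ 0.014 -0.001  0.016]
pos [ 0.5487 -0.3475  0.1177] yaw 66.59 tilt 0.01 turn tool z rad 0.0 shift cm before turn [14.51 34.37  0.27] after [14.51 34.37  0.27] len 37.3 F [-0.6 -0.1 -0. ] open 0.0317 t 9.97 tips 0.022
```

Request:
jog_arm --pt "0 0 0 0.6 1.5 0 0.2" --pt "0 0 0 1.3 3.12 0 0.2" --pt "0 0 0 1.4 3.4 0 0.2" --pt "0 0 0 1.4 3.4 0 0.2" --pt "0 0 0 1.4 3.4 0 0.2" --pt "0 0 0 1.4 3.4 0 0.2" --pt "0 0 0 1.4 3.4 0 0.2" --pt "0 0 0 1.4 3.4 0 0.2" --pt "0 0 0 1.4 3.4 0 0.2" --pt "0 0 0 1.4 3.3 0 0.2" --pt "0 0 0 1.2 2.6 0 0.2" --pt "0 0 0 0 0 0 0.2"

```text
t: 10.97
tool_pos: [0.5515, 0.0293, 0.1154]
tool_rot: [-0.628, -3.073, -0.002]
contact_force: [-0.5, -0.2, -0.8]
opening: 0.0317
```

Request:
jog_arm --pt "0 0 0 0 0 1.5 0.2" --pt "0 0 0 0 0 1.5 0.2" --pt "0 0 0 0 0 0 0.2" --pt "0 0 0 0 0 0 0.2"

```text
t: 11.3
tool_pos: [0.5519, 0.0243, 0.0854]
tool_rot: [-0.636, -3.071, 0.001]
contact_force: [0.3, 0.3, 0.0]
opening: 0.0322
```

```bash
sed -i 's/plan(.*/plan([.5538,.0241,.058])/' held.py; python3 held.py
```

```text
3489 [0.0148 0.0154 0.0159 0.0164]
x range -0.0144 0.0197 y -0.0145 0.0145 slope [ 0.012 -0.003  0.016]
pos [0.553  0.0241 0.0867] yaw 66.59 tilt 0.15 turn tool z rad 0.0 shift cm before turn [-0.08  0.03  2.87] after [-0.08  0.03  2.87] len 2.9 F [0.3 0.2 0.6] open 0.0317 t 11.35 tips 0.022
```

Request:
jog_arm --pt "0 0 0 0 0 1.2 0.2" --pt "0 0 0 0 0 1.0 0.2" --pt "0 0 0 0 0 0.4 0.2" --pt "0 0 0 0 0 0 0.2" --pt "0 0 0 0 0 0 0.2"

```text
t: 11.77
tool_pos: [0.5536, 0.024, 0.0612]
tool_rot: [-0.637, -3.075, 0.0]
contact_force: [0.5, -0.4, 0.1]
opening: 0.0319
```

Run:
```python
from h import *
plan([.5538,.0241,.058])
```

```text
pos [0.5536 0.024  0.0612] yaw 66.59 tilt 0.07 turn tool z rad 0.0 shift cm before turn [-0.01  0.01  0.32] after [-0.01  0.01  0.32] len 0.3 F [ 0.5 -0.4  0.1] open 0.0319 t 11.77 tips 0.022
```

Request:
jog_arm --pt "0 0 0 0 0 0.2 0.2" --pt "0 0 0 0 0 0.12 0.2" --pt "0 0 0 0 0 0 0.2" --pt "0 0 0 0 0 0 0.45" --pt "0 0 0 0 0 0 0.6" --pt "0 0 0 0 0 0 0.6" --pt "0 0 0 0 0 -1 0.6" --pt "0 0 0 0 0 -3 0.6" --pt "0 0 0 -0.5 0 -3.5 0.6" --pt "0 0 0 -1.5 0 -3.5 0.7" --pt "0 0 0 -2 0 -2 0.7" --pt "0 0 0 0 0 0 0.7"

```text
t: 12.77
tool_pos: [0.5963, 0.0067, 0.1972]
tool_rot: [0.635, 3.062, 0.001]
contact_force: [0.9, 0.2, 0.2]
opening: 0.0597
```

Run:
```python
from h import *
im,d,P,M,c=grab('wrist'); save('w4.png',im,1.5)
for q in((.629,-.0083),(.5895,.0085),(.5515,.025)): blob(P,q,.022,.037,.05)
blob(P,(.5905,.0083),.09,.047,.056)
plan([.5256,.267,.17])
```

```text
910 mean [ 0.6284 -0.0071  0.0414] circ [ 0.6296 -0.0075] 0.0171
1043 mean [0.5887 0.0084 0.0414] circ [0.5894 0.0082] 0.017
1191 mean [0.5518 0.0256 0.0415] circ [0.5523 0.0255] 0.017
2246 mean [0.591  0.0074 0.0512] circ [0.5903 0.0076] 0.0731
pos [0.5938 0.0074 0.1937] yaw 66.56 tilt 0.48 turn tool z rad 0.0 shift cm before turn [16.6  21.09  2.29] after [16.6  21.09  2.29] len 26.9 F [-1.   0.1  1.2] open 0.0597 t 12.82 tips 0.022
```

View pics/w4.png

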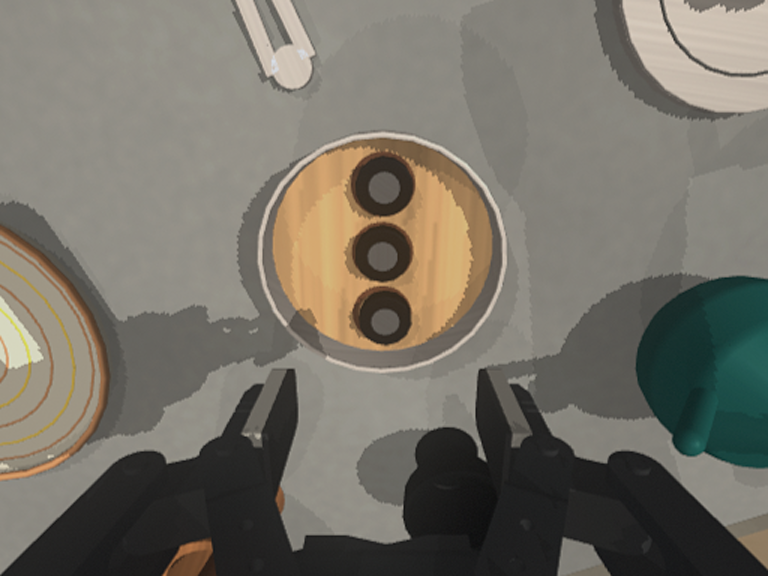

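The three tablets sit on their rings, in a row at (384,184), (384,256) and (384,318). Next, the lids.

Request:
jog_arm --pt "0 0 0 1.66 2.1 0 0.7" --pt "0 0 0 2.2 2.8 0 0.7" --pt "0 0 0 2.2 2.8 0 0.7" --pt "0 0 0 2.2 2.8 0 0.7" --pt "0 0 0 2.2 2.8 0 0.7" --pt "0 0 0 2.2 2.8 0 0.7" --pt "0 0 0 2.2 2.8 0 0.7" --pt "0 0 0 1.74 2.2 0.4 0.7" --pt "0 0 0 0 0 1 0.7" --pt "0 0 0 0 0 0 0.7" --pt "0 0 0 0 0 0 0.7"

```text
t: 13.73
tool_pos: [0.5207, 0.267, 0.1725]
tool_rot: [-0.636, -3.073, 0.004]
contact_force: [0.1, -0.6, 0.5]
opening: 0.0596
```

Run:
```python
from h import *
im,d,P,M,c=grab('wrist'); save('w5.png',im,1.5)
blob(P,(.5256,.267),.03,.068,.09); blob(P,(.5256,.267),.09,.012,.02); blob(P,(.5256,.267),.035,.035,.045)
plan([.5256,.267,.068])
```

```text
670 mean [0.5234 0.2672 0.0753] circ [0.5244 0.2666] 0.011
20773 mean [0.5186 0.2694 0.0149] circ [0.5251 0.2665] 0.0812
869 mean [0.5186 0.2692 0.0388] circ [0.5246 0.2666] 0.021
pos [0.5215 0.2667 0.1734] yaw 66.56 tilt 0.15 turn tool z rad 0.0 shift cm before turn [-0.38  0.21 10.54] after [-0.38  0.21 10.54] len 10.5 F [ 0.9 -0.4  0.4] open 0.0595 t 13.78 tips 0.022
```

View pics/w5.png

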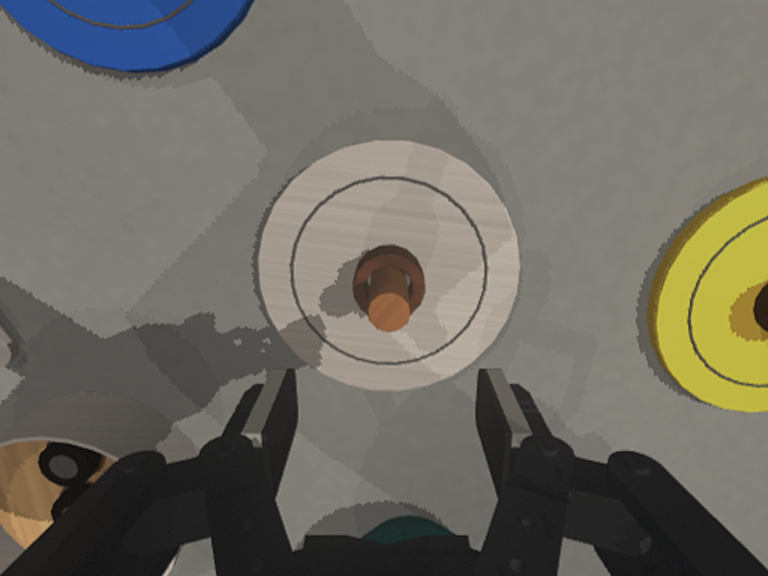

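Request:
jog_arm --pt "0 0 0 -0.3 0.14 2.5 0.65" --pt "0 0 0 0 0 2.5 0.65" --pt "0 0 0 0 0 2.5 0.65" --pt "0 0 0 0 0 2 0.65" --pt "0 0 0 0 0 0.5 0.65" --pt "0 0 0 0 0 0 0.65" --pt "0 0 0 0 0 0 0.65" --grip_force 70

```text
t: 14.37
tool_pos: [0.5263, 0.2673, 0.0756]
tool_rot: [0.639, 3.075, 0.001]
contact_force: [-0.3, 0.1, 0.9]
opening: 0.0553
```

Run:
```python
from h import *
plan([.5246,.2667,.068])
```

```text
pos [0.5263 0.2673 0.0756] yaw 66.53 tilt 0.06 turn tool z rad 0.0 shift cm before turn [ 0.13 -0.12  0.76] after [ 0.13 -0.12  0.76] len 0.8 F [-0.3  0.1  0.9] open 0.0553 t 14.37 tips 0.022
```

Request:
jog_arm --pt "0 0 0 0.1 -0.1 0.4 0.65" --pt "0 0 0 0 0 0.3 0.65" --pt "0 0 0 0 0 0 0.65" --pt "0 0 0 0 0 0 0.4" --pt "0 0 0 0 0 0 0.2" --pt "0 0 0 0 0 0 0.05" --pt "0 0 0 0 0 0 0.05" --pt "0 0 0 0 0 0 0.05" --pt "0 0 0 0 0 0 0.05" --pt "0 0 0 0 0 0 0.05"

```text
t: 15.2
tool_pos: [0.5245, 0.2675, 0.0683]
tool_rot: [0.637, 3.076, 0.0]
contact_force: [-1.5, -0.6, 4.6]
opening: 0.02
```

Run:
```python
from h import *
plan([.5246,.2667,.13])
```

```text
pos [0.5245 0.2675 0.0683] yaw 66.61 tilt 0.04 turn tool z rad 0.0 shift cm before turn [-0.04 -0.06 -6.17] after [-0.04 -0.06 -6.17] len 6.2 F [-1.5 -0.6  4.6] open 0.02 t 15.2 tips 0.022
```

Request:
jog_arm --pt "0 0 0 0 0 -0.3 0.05" --pt "0 0 0 0 0 -0.6 0.05" --pt "0 0 0 0 0 -1 0.05" --pt "0 0 0 0 0 -1.2 0.05" --pt "0 0 0 0 0 -1.4 0.05" --pt "0 0 0 0 0 -1.4 0.05" --pt "0 0 0 0 0 -1.2 0.05" --pt "0 0 0 0 0 -0.6 0.05" --pt "0 0 0 0 0 -0.3 0.05" --pt "0 0 0 0 0 0 0.05"

```text
t: 16.03
tool_pos: [0.5246, 0.2676, 0.1489]
tool_rot: [0.637, 3.075, 0.002]
contact_force: [0.0, 0.4, -2.8]
opening: 0.0201
```

```bash
cat > lid.py <<'E'
from h import *
o=ctrl.get_obs(); im,d,P,M,c=grab('wrist')
Rm=R.from_rotvec(o['tool_rot']).as_matrix(); L=(P-o['tool_pos'])@Rm
m=(np.hypot(L[...,0],L[...,1])<.095)&(np.hypot(L[...,0],L[...,1])>.03)&(L[...,2]>.042)&(L[...,2]<.062); q=L[m]
a=np.linalg.lstsq(np.c_[q[:,:2],np.ones(len(q))],q[:,2],rcond=None)[0]
h=cv2.minEnclosingCircle(q[:,:2].astype(np.float32)); print(m.sum(),'lid-top plane in tool',a.round(4),'circ tool',np.round(h[0],4),round(h[1],4))
plan([.5903,.0080,.145])
E
python3 lid.py
```

```text
35989 lid-top plane in tool [-0.0009 -0.0005  0.0534] circ tool [-0.0009  0.0007] 0.0813
pos [0.5242 0.2673 0.1478] yaw 66.6 tilt 0.01 turn tool z rad 0.0 shift cm before turn [-16.37 -21.17   0.28] after [-16.37 -21.17   0.28] len 26.8 F [ 0.8 -0.3 -2.9] open 0.0202 t 16.08 tips 0.022
```

Request:
jog_arm --pt "0 0 0 -0.4 -0.5 0 0.05" --pt "0 0 0 -0.9 -1.2 0 0.05" --pt "0 0 0 -1.5 -2 0 0.05" --pt "0 0 0 -1.9 -2.4 0 0.05" --pt "0 0 0 -2 -2.6 0 0.05" --pt "0 0 0 -2 -2.6 0 0.05" --pt "0 0 0 -2 -2.6 0 0.05" --pt "0 0 0 -2 -2.6 0 0.05" --pt "0 0 0 -1.6 -2.1 0 0.05" --pt "0 0 0 -1.2 -1.5 0 0.05" --pt "0 0 0 -0.6 -0.8 0 0.05" --pt "0 0 0 -0.27 -0.27 0 0.05"

```text
t: 17.08
tool_pos: [0.59, 0.0064, 0.1466]
tool_rot: [-0.64, -3.074, 0.001]
contact_force: [0.6, -0.1, -2.9]
opening: 0.0203
```

Request:
jog_arm --pt "0 0 0 0 0 0 0.05" --pt "0 0 0 0 0 0 0.05" --pt "0 0 0 0 0 0 0.05"

```text
t: 17.33
tool_pos: [0.5899, 0.0092, 0.1473]
tool_rot: [-0.635, -3.076, -0.0]
contact_force: [0.4, 0.3, -2.6]
opening: 0.0201
```

```bash
python3 lid.py
python3 - <<'E'
from h import *
im,d,P,M,c=grab('top'); save('t2.png',im[110:240,200:360],4)
q=(.5905,.008)
blob(P,q,.1,.085,.105); blob(P,q,.04,.145,.17)
E
```

```text
36059 lid-top plane in tool [-0.0013 -0.0009  0.0534] circ tool [-0.0006  0.0005] 0.0812
pos [0.59   0.0093 0.1474] yaw 66.69 tilt 0.03 turn tool z rad 0.0 shift cm before turn [-0.08 -0.1   0.24] after [-0.08 -0.1   0.24] len 0.3 F [ 0.5  0.5 -3.4] open 0.0203 t 17.38 tips 0.022
949 mean [0.555  0.0132 0.0942] circ [0.5883 0.0131] 0.0799
0 mean [nan nan nan] circ [0. 0.] 0.0h.py:28: RuntimeWarning: Mean of empty slice.
  h=cv2.minEnclosingCircle(p[:,:2].astype(np.float32)); print(m.sum(),'mean',p.mean(0).round(4),'circ',np.round(h[0],4),round(h[1],4))
  ret = um.true_divide(
```

Request:
jog_arm --pt "0 0 0 -0.05 -0.12 0.5 0.05" --pt "0 0 0 0 0 0.8 0.05" --pt "0 0 0 0 0 0.8 0.05" --pt "0 0 0 0 0 0.4 0.05" --pt "0 0 0 0 0 0.2 0.05" --pt "0 0 0 0 0 0.2 0.05" --pt "0 0 0 0 0 0.2 0.05" --pt "0 0 0 0 0 0 0.05" --pt "0 0 0 0 0 0 0.05"

```text
t: 18.18
tool_pos: [0.5905, 0.0067, 0.1168]
tool_rot: [0.637, 3.076, 0.0]
contact_force: [0.6, 0.6, -4.0]
opening: 0.0201
```

Run:
```python
from h import *
plan([.590,.008,.1124])
```

```text
pos [0.5905 0.0067 0.1168] yaw 66.6 tilt 0.02 turn tool z rad 0.0 shift cm before turn [0.09 0.1  0.44] after [0.09 0.1  0.44] len 0.5 F [ 0.6  0.6 -4. ] open 0.0201 t 18.18 tips 0.022
```

Request:
jog_arm --pt "0 0 0 0.05 0.07 0.1 0.05" --pt "0 0 0 0 0 0.15 0.05" --pt "0 0 0 0 0 0.15 0.05" --pt "0 0 0 0 0 0.05 0.05" --pt "0 0 0 0 0 0 0.05" --pt "0 0 0 0 0 0 0.05"

```text
t: 18.68
tool_pos: [0.5902, 0.0076, 0.1123]
tool_rot: [0.637, 3.076, 0.0]
contact_force: [-0.7, 0.1, -0.8]
opening: 0.0203
```

Run:
```python
from h import *
plan([.590,.008,.1124])
```

```text
pos [0.5902 0.0076 0.1123] yaw 66.6 tilt 0.01 turn tool z rad 0.0 shift cm before turn [ 0.03  0.02 -0.01] after [ 0.03  0.02 -0.01] len 0.0 F [-0.7  0.1 -0.8] open 0.0203 t 18.68 tips 0.022
```

Request:
jog_arm --pt "0 0 0 0 0 0 0.15" --pt "0 0 0 0 0 0 0.35" --pt "0 0 0 0 0 0 0.65" --pt "0 0 0 0 0 0 0.7" --pt "0 0 0 0 0 0 0.7" --pt "0 0 0 0 0 0 0.7" --pt "0 0 0 0 0 0 0.7" --pt "0 0 0 0 0 0 0.7"

```text
t: 19.35
tool_pos: [0.5902, 0.0076, 0.1122]
tool_rot: [0.637, 3.076, -0.0]
contact_force: [0.3, 0.5, 0.2]
opening: 0.0592
```

```bash
python3 lid.py
python3 - <<'E'
from h import *
im,d,P,M,c=grab('wrist'); save('w6.png',im,1.5)
blob(P,(.5905,.008),.016,.112,.13); blob(P,(.5905,.008),.03,.079,.09)
o=ctrl.get_obs(); plan([.5905,.008,.087])
E
```

```text
37665 lid-top plane in tool [-0.001  -0.0004  0.0533] circ tool [-0.0009  0.0008] 0.0814
pos [0.5901 0.0076 0.1122] yaw 66.6 tilt 0.0 turn tool z rad 0.0 shift cm before turn [ 0.    0.04 -3.28] after [ 0.    0.04 -3.28] len 3.3 F [ 0.3 -0.6  0. ] open 0.0599 t 19.4 tips 0.022
2051 mean [0.5888 0.0086 0.1189] circ [0.5909 0.008 ] 0.0113
2305 mean [0.5843 0.011  0.0829] circ [0.5907 0.0082] 0.021
pos [0.5901 0.0076 0.1121] yaw 66.6 tilt 0.0 turn tool z rad 0.0 shift cm before turn [-0.02  0.05  2.51] after [-0.02  0.05  2.51] len 2.5 F [ 0.1 -0.3  0.3] open 0.0597 t 19.45 tips 0.022
```

View pics/w6.png

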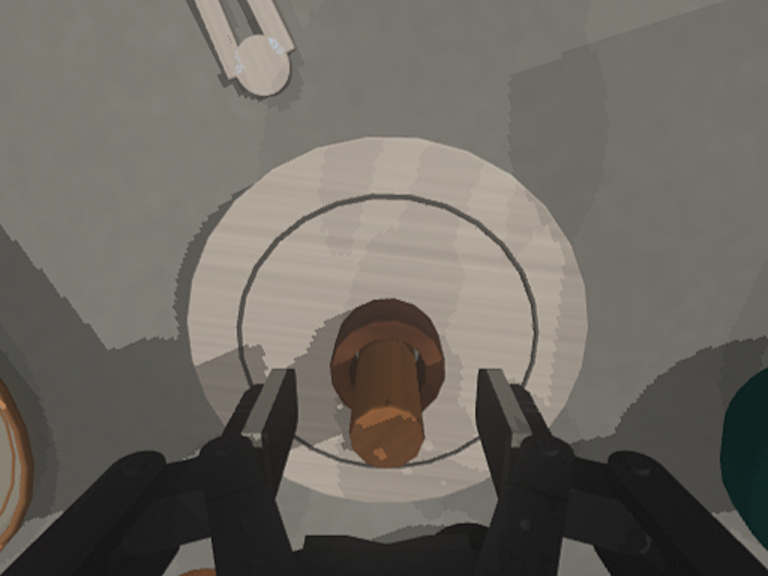

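The lids are seated and level: lid top at 59 mm and knob top at about 119.5 mm, as expected. The fingers straddle the knob at (387,430) and the collar at (387,350). Now I'll go down onto the collar.

Request:
jog_arm --pt "0 0 0 0 0 0.6 0.7" --pt "0 0 0 0 0 0.8 0.7" --pt "0 0 0 0 0 0.7 0.7" --pt "0 0 0 0 0 0.4 0.7" --pt "0 0 0 0 0 0.1 0.7" --pt "0 0 0 0 0 0 0.7" --pt "0 0 0 0 0 0 0.7" --grip_force 60

```text
t: 20.03
tool_pos: [0.5902, 0.0076, 0.086]
tool_rot: [-0.637, -3.076, 0.0]
contact_force: [0.9, 0.7, 0.2]
opening: 0.0598
```

Run:
```python
from h import *
plan([.5902,.0076,.086])
```

```text
pos [0.5902 0.0076 0.086 ] yaw 66.6 tilt 0.0 turn tool z rad 0.0 shift cm before turn [-0.  0.  0.] after [-0.  0.  0.] len 0.0 F [0.9 0.7 0.2] open 0.0598 t 20.03 tips 0.022
```

Request:
jog_arm --pt "0 0 0 0 0 0 0.58" --pt "0 0 0 0 0 0 0.5" --pt "0 0 0 0 0 0 0.4" --pt "0 0 0 0 0 0 0.35" --pt "0 0 0 0 0 0 0.3" --pt "0 0 0 0 0 0 0.3" --pt "0 0 0 0 0 0 0.3" --pt "0 0 0 0 0 0 0.3"

```text
t: 20.7
tool_pos: [0.5908, 0.0076, 0.0871]
tool_rot: [0.637, 3.075, 0.0]
contact_force: [-0.9, 0.6, 5.4]
opening: 0.04
```

```bash
python3 lid.py
```

```text
0 lid-top plane in tool [0. 0. 0.] circ tool [0. 0.] 0.0
pos [0.5908 0.0076 0.0871] yaw 66.6 tilt 0.09 turn tool z rad 0.0 shift cm before turn [ 0.05  0.02 -5.79] after [ 0.05  0.02 -5.79] len 5.8 F [-1.8  0.6  5.6] open 0.0399 t 20.75 tips 0.022
```

Request:
jog_arm --pt "0 0 0 0 0 -0.2 0.3" --pt "0 0 0 0 0 -0.3 0.3" --pt "0 0 0 0 0 -0.5 0.3" --pt "0 0 0 0 0 -0.5 0.3" --pt "0 0 0 0 0 0 0.3" --pt "0 0 0 0 0 0 0.3"

```text
t: 21.25
tool_pos: [0.5904, 0.0076, 0.1016]
tool_rot: [0.637, 3.075, 0.0]
contact_force: [-0.5, 0.2, -0.9]
opening: 0.0402
```

```bash
sed -i 's/>.042)/>.018)/;s/<.062)/<.04)/' lid.py; python3 lid.py
python3 - <<'E'
from h import *
im,d,P,M,c=grab('wrist'); blob(P,(.5905,.008),.016,.112,.14)
E
```

```text
45015 lid-top plane in tool [-0.0017  0.0014  0.0283] circ tool [-0.0004  0.0002] 0.0811
pos [0.5902 0.0076 0.1012] yaw 66.6 tilt 0.02 turn tool z rad 0.0 shift cm before turn [ 0.    0.05 -4.38] after [ 0.    0.05 -4.38] len 4.4 F [ 0.  -0.1 -1.3] open 0.0401 t 21.3 tips 0.022
2394 mean [0.5886 0.0087 0.1189] circ [0.5905 0.0078] 0.0113
```

Request:
jog_arm --pt "0 0 0 0 0 -0.4 0.3" --pt "0 0 0 0 0 -0.8 0.3" --pt "0 0 0 0 0 -1.2 0.3" --pt "0 0 0 0 0 -1.2 0.3" --pt "0 0 0 0 0 -1.2 0.3" --pt "0 0 0 0 0 -1.2 0.3" --pt "0 0 0 0 0 -1.2 0.3" --pt "0 0 0 0 0 -1.2 0.3" --pt "0 0 0 0 0 -1 0.3" --pt "0 0 0 0 0 -0.6 0.3" --pt "0 0 0 0 0 -0.3 0.3" --pt "0 0 0 0 0 0 0.3"

```text
t: 22.35
tool_pos: [0.5905, 0.0076, 0.205]
tool_rot: [0.637, 3.075, 0.0]
contact_force: [-0.1, -0.2, -2.0]
opening: 0.04
```

Request:
jog_arm --pt "0 0 0 0 0 0 0.3" --pt "0 0 0 0 0 0 0.3" --pt "0 0 0 0 0 0 0.3" --pt "0 0 0 0 0 0 0.3"

```text
t: 22.68
tool_pos: [0.5897, 0.0076, 0.2032]
tool_rot: [-0.637, -3.075, 0.0]
contact_force: [0.3, -0.6, -0.5]
opening: 0.0401
```

```bash
python3 lid.py
python3 - <<'E'
from h import *
im,d,P,M,c=grab('scene'); save('s2.png',im[100:320,150:420],2.5)
blob(P,(.5905,.008),.075,.05,.06)
print(ctrl.get_obs()['dq'].round(4))
E
```

```text
45841 lid-top plane in tool [-0.0016  0.0014  0.0283] circ tool [-0.0003  0.0004] 0.081
pos [0.5899 0.0076 0.2034] yaw 66.6 tilt 0.06 turn tool z rad 0.0 shift cm before turn [-0.03  0.05  5.84] after [-0.03  0.05  5.84] len 5.8 F [-0.3  0.9 -2. ] open 0.0399 t 22.73 tips 0.022
1203 mean [ 6.156e-01 -2.000e-04  5.720e-02] circ [0.5913 0.0067] 0.0738
[ 0.0001 -0.0005 -0.0024 -0.0014  0.002  -0.0005]
```

View pics/s2.png

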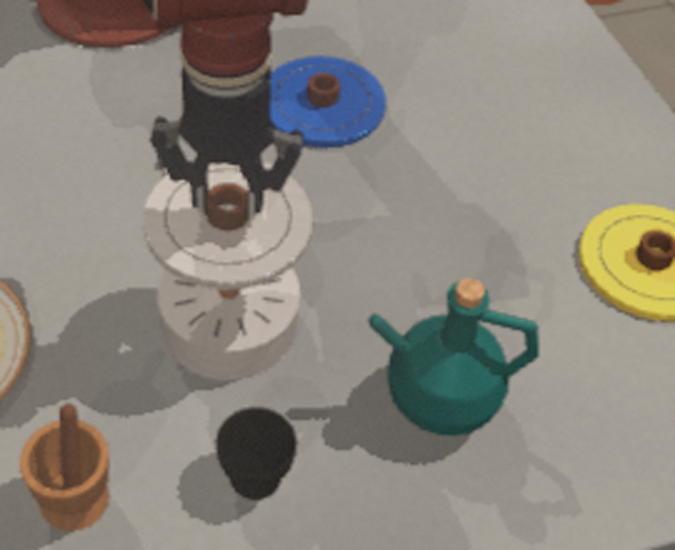

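The outer lid is held level at (228,220). The vented inner lid is seated on the tin at (228,310), and the bystanders are in place.

```bash
python3 -c "
from station import ctrl
print(ctrl.finish_job())"
```

```text
the job is handed in; nothing more can be done
None
```

I did the whole task and handed the job in at about 23 s of the 72 s allowed. The hand-in reports no verdict, so what follows rests on my own last checks.

- **Tablets:** Both loose tablets lie flat on their marks with the third between them. By the wrist camera they are within about 1–2 mm of the marks. I last measured them just before the lids went on, since they are hidden now.
- **Inner lid:** It seated level on the tin. After I let go of the knob, the lid top was at 59 mm and the knob top at about 119–120 mm, as expected, and the centre was within about 1 mm of the tin's. After the outer lid had been raised 14 mm, the knob top had not moved. The last scene picture shows the inner lid still seated.
- **Outer lid:** The gripper holds it by the collar, with about 0.002 rad of tilt. Its origin is about 119 mm above the inner lid's, and the arm is at rest.
- **Bystanders:** In the last scene picture the jebena, cup and mortar look untouched. I last saw the tongs in the wrist picture after seating the lids, and they looked unmoved. I judged all four by eye and did not measure them.

**Disagreements:**
- The top and wrist cameras differed by 1–2 mm on positions, within the stated calibration. For the tin, the lid and the first tablet I aimed between the two.
- Several moves stopped 3–8 mm short of the commanded height, so I corrected them before each grasp or release.
- The measured finger opening read about 2 mm below the true widths of what was gripped.
- Each time the fingers closed there was a 5–6 N push along the tool.

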